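# Draw a dropped clamp out from behind the splash guard

### The arm

A 6-joint arm with a two-finger parallel gripper is mounted at the origin on the work surface. World frame = base frame: x ahead of the robot, y to its left, z up, the work surface at z = 0. Lengths are in m, angles in rad, forces in N, time in s.
With the tool pointing down it reaches from about 0.275 to 1 m from the base axis. Payload 8.4 kg.
Tool frame: the origin (TCP) lies on the centre line of the jaws, within the pads' length; the fingertips stand 17 mm ahead of it and the grasp point (between the pads) lies 2 mm behind it (bot.tcp_to_tips is the y of the fingertips in the tool frame, in m); y points along the fingers, z is the direction in which the jaws open and shut, and the axes are right-handed (so a half turn about y gives the same grasp; the last joint's range is limited). The gripper opens to 85 mm and grips with 20 to 120 N. Pads are 22 mm wide; open, the fingers measure 114 mm over their backs; the gripper's body (76 mm by 85 mm) begins 54 mm behind the grasp point. The pads swing forward as they close: fully open they stand 13 mm farther back than shut.
Start: joints at [-1.303, 0.353, 1.633, -0, 1.155, -0.002], TCP at [0.167, -0.602, 0.21] pointing down, gripper open.
Joint ranges: [-2.63, 2.63], [-0.92, 2.1], [0.06, 2.66], [-1.3, 4.44], [0, 2.69], [-3.02, 3.02]. Speed limits (rad/s): [2.22, 2.22, 2.79, 3.14, 3.14, 3.14].

### API

Orientations are given as a unit quaternion [x, y, z, w].
In Python, from workcell import bot, hand, kinematics, get_obs, vision, hand_in gives the robot as it stands. The module is installed in compiled form; this text tells all that it offers. Calls block until the motion is done:
- bot.reach(position, orientation): joint-space move of the TCP to a pose.
- bot.servo_line(position, ori=None, velocity=0.15): straight line of the TCP; ori=None keeps the orientation; velocity is the mean speed in m/s.
- bot.goto_joints(angles): joint-space move.
- hand.move_gripper(opening, strength=None): finger opening in m; strength is the grip in N (None keeps the last); returns when the fingers have stopped.
- bot.dwell(seconds).
- kinematics.solve_ik(position, orientation): joint angles nearest the present ones, or None.
- get_obs(): the state.
- vision.read_camera(name): name is "side" or "top" or "wrist"; returns a dict with "frame" (384x512x3 uint8, red, green, blue), "intrinsics" (3x3 intrinsics, pixels), "view" (4x4, takes a point from world to camera coordinates). Camera axes: x right, y down, z forward; pixel columns grow to the right and rows downward; lengths in m; the calibration is good to about 2 mm. A picture is of the moment at which its call begins. There is no depth.
A pose or a line that the arm cannot do raises bot.IKError and nothing moves.
- hand_in(): hands the job in, once; it reports no verdict.
The state is a dict: "time_s": time; "joint_pos": joint angles; "joint_vel": joint speeds; "joint_efforts": joint torques, N m; "position": TCP position; "orientation": TCP orientation; "wrist_force": force on the tool from outside, world axes, zero at the start; "ft_torque": the same for the moment, N m; "gripper_width": finger opening in m.
Only numpy, scipy, OpenCV 4.12 (cv2) and the standard library are available. Lean on these libraries where they do the work, as an engineer would, in place of code of your own. Each camera call takes 0.05 s, during which the arm holds its last target.

### The job

A small blue clamp has been dropped behind the fixed clear splash guard. Reach the hooked rod through the slot under the guard's front panel, draw the clamp out onto the open bench in front without disturbing the flask and jar that stand behind the guard, and keep fingers off the clamp until it is out. Then lay the rod flat on its green mat again, all of it within the mat, and set the clamp down on the floor of the red tray.

Things in the scene. Friction and masses are not known exactly. Their poses are not given: they have to be found in the camera images.
- guard: Clear plastic guard, aluminium edges, fixed: 340 wide (y), 260 deep (x), 200 high. Origin at bench level under the middle of the front panel; x points inwards. The front panel (x=0, 5 thick; corner posts 14) comes down to z=65, its yellow edge: an open slot 65 high below it, full width. Roof, rear wall (x=260) and side y=+170 are closed, side y=-170 is open.
- rod: Hooked rod, 160 g, lying flat. Origin at the underside of the orange handle's middle; x along the rod to the hook, z up. Handle: block 90 long (x -45 to 45), 16 wide (y), 36 high; grip it across the 16 mm from above. From it a steel bar of 10 mm diameter, centre at z=5, runs along x to a flat J-shaped hook at its end (see its corner and tip). Balance point about x=40.
- hook_corner (a point): Outer corner of the J, on the bar's centre line at rod (270, 0, 5) mm. From here the bar runs to y=72, then back to the tip. Inside the J is free space from y=5 to 67 (middle at y=36), inner face of its end bar at x=265; the J is open towards rod -x.
- hook_tip (a point): Free end of the rod's J, at rod (235, 72, 5) mm; the round end reaches 5 mm further.
- clamp: Blue metal clamp boss standing on its base, about 120 g. Origin at the underside centre of its block: 32 (x) by 28 (y) by 26 high, an open channel along y in its top. A screw with brass knob (18 diameter) sticks out of the +x face to x=32, so the whole spans x -16 to 32 (middle x=8), y -14 to 14. Pick it across the 28 mm (y) faces.
- mat: Green mat fixed to the bench, 360 (x) by 160 (y) by 2 thick, where the rod lies at the start and must lie at the end. Origin under its centre. At the start the rod points along mat +x, handle at about mat x=-115, y=-55 to -20, the J towards mat +y.
- tray: Shallow red tray fixed to the bench, open at the top, 160 (x) by 120 (y) outside, 28 high, walls and floor 5 thick. Origin under its centre.
- flask: Small conical glass flask, loose, 54 mm wide at the base, 83 high, behind the guard; origin under its centre. Leave it alone.
- reagent: Amber jar with black cap, loose, 48 mm wide, 85 high, behind the guard; origin under its centre. Leave it alone.
Mind the look-alikes: they are no part of the job. Of the things that look like the tray, the largest one is meant.

How it is judged:
By the outcome, as a careful person would: the job done as asked, in the order asked, and still so for the second after the job is handed in, with the robot touching nothing.
It also fails if it takes over 64 s, if anything falls off the work surface, if the arm or the gripper's body presses on something with over 40 N, if the wrist force passes 120 N, or if a joint passes its speed limit or range.

## Working session

There is one attempt and no reset: what is moved stays moved. The work goes in short steps, each a Python script; the robot and the scene stay as the last script left them, time stands still between calls to the robot, and variables do not carry over. Pictures are saved under pics/ and viewed, and the job is handed in when it is done.

```bash
mkdir -p pics
python3 - <<'E'
from workcell import bot, hand, kinematics, get_obs, vision
import cv2, numpy as np
for n in ["side","top","wrist"]:
    r=vision.read_camera(n); cv2.imwrite(f"pics/{n}0.png",r["frame"][:,:,::-1])
    np.savez(f"cam_{n}0.npz",**r); print(n,r["intrinsics"].tolist(),np.round(r["view"],4).tolist())
o=get_obs(); print(o)
E
```

```text
side [[365.4256122489343, 0.0, 262.4131325795977], [0.0, 365.4256122489343, 186.94840559297793], [0.0, 0.0, 1.0]] [[0.1259, 0.992, -0.0078, -0.0205], [0.9435, -0.1222, -0.3081, -0.4804], [-0.3066, 0.0314, -0.9513, 1.199], [0.0, 0.0, 0.0, 1.0]]
top [[431.21988342259266, 0.0, 260.20073903498644], [0.0, 431.21988342259266, 202.36629488430253], [0.0, 0.0, 1.0]] [[-0.0099, -0.9999, -0.0018, -0.0265], [-0.9985, 0.01, -0.054, 0.494], [0.054, 0.0013, -0.9985, 1.2716], [0.0, 0.0, 0.0, 1.0]]
wrist [[281.5452213371666, 0.0, 259.36466689459303], [0.0, 281.5452213371666, 190.906965530345], [0.0, 0.0, 1.0]] [[0.267, -0.9637, -0.0007, -0.6242], [-0.9169, -0.2543, 0.3076, -0.0408], [-0.2966, -0.0815, -0.9515, 0.3795], [0.0, 0.0, 0.0, 1.0]]
{'time_s': 0.15, 'joint_pos': array([-1.30342677e+00,  3.53532991e-01,  1.63396755e+00, -3.35917402e-05,
        1.15522086e+00, -2.38947242e-03]), 'joint_vel': array([-0.00066758, -0.00252123, -0.00194555, -0.00077452, -0.00104407,
       -0.00088006]), 'joint_efforts': array([-9.12084652e-04, -6.05634570e+01, -3.42338490e+01, -5.82656662e-05,
        6.13863216e-03, -1.96467482e-05]), 'position': array([ 0.16645177, -0.60201198,  0.2097049 ]), 'orientation': array([-0.09515353,  0.7010779 , -0.70028961,  0.09502656]), 'wrist_force': array([-0.26345397, -0.47150513, -0.25841743]), 'ft_torque': array([ 0.03677033,  0.02290587, -0.00621132]), 'gripper_width': 0.08538615197737531}
```

View pics/top0.png

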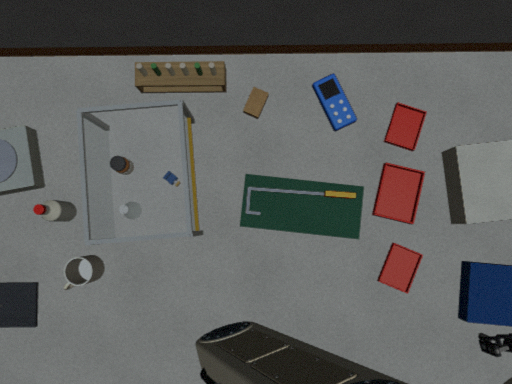

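View pics/side0.png

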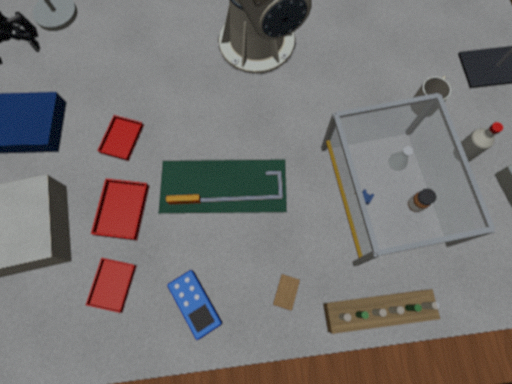

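View pics/wrist0.png

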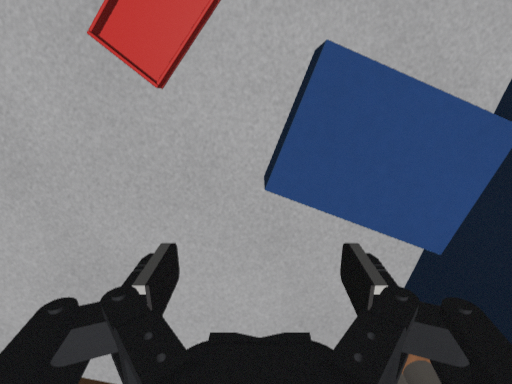

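```bash
cat > h.py <<'E'
import numpy as np, cv2
def load(n): return dict(np.load(f"cam_{n}.npz"))
def ray(c,uv):
    K,V=c["intrinsics"],c["view"]; R,t=V[:3,:3],V[:3,3]
    d=R.T@np.linalg.solve(K,[uv[0],uv[1],1.]); return -R.T@t,d/np.linalg.norm(d)
def onz(c,uv,z):
    o,d=ray(c,uv); return o+d*(z-o[2])/d[2]
def tri(c1,u1,c2,u2):
    o1,d1=ray(c1,u1);o2,d2=ray(c2,u2)
    s=np.linalg.lstsq(np.c_[d1,-d2],o2-o1,rcond=None)[0]
    a,b=o1+s[0]*d1,o2+s[1]*d2; return (a+b)/2,np.linalg.norm(a-b)
def proj(c,p):
    q=c["view"][:3,:3]@np.asarray(p)+c["view"][:3,3]; q=c["intrinsics"]@q; return q[:2]/q[2]
def hsv(c): return cv2.cvtColor(c["frame"],cv2.COLOR_RGB2HSV)
def blobs(m,amin):
    n,l,s,ce=cv2.connectedComponentsWithStats(m.astype(np.uint8))
    return [((l==i),s[i],ce[i]) for i in range(1,n) if s[i,4]>=amin]
def rect(m):
    c,_=cv2.findContours(m.astype(np.uint8),cv2.RETR_EXTERNAL,cv2.CHAIN_APPROX_NONE)
    return cv2.minAreaRect(max(c,key=cv2.contourArea))
E
python3 - <<'E'
from h import *
np.set_printoptions(precision=4,suppress=True)
for n in ["top","side"]:
    c=load(n+"0");h=hsv(c);H,S,Vv=h[...,0],h[...,1],h[...,2]
    M={"red":(((H<6)|(H>174))&(S>150)&(Vv>60),200,.028),"green":((H>55)&(H<90)&(S>80),800,.002),
       "yellow":((H>12)&(H<32)&(S>150)&(Vv>100),40,.038),"blue":((H>100)&(H<125)&(S>110)&(Vv>50),15,.013)}
    for k,(m,a,z) in M.items():
        for b,s,ce in blobs(m,a):
            if k=="green": b=cv2.morphologyEx(b.astype(np.uint8),cv2.MORPH_CLOSE,np.ones((9,9)))
            r=rect(b); zz=.065 if k=="yellow" and max(r[1])>60 else z
            P=np.array([onz(c,p,zz)[:2] for p in cv2.boxPoints(r)])
            e=np.linalg.norm(P-np.roll(P,-1,0),axis=1)
            print(n,k,s[4],"px",np.round(ce),"c",P.mean(0),"edges",e[:2],"ang",np.degrees(np.arctan2(*(P[1]-P[0])[::-1])),P.round(3).tolist())
for n,(u,v,w,h_) in {"top":(75,95,140,150),"side":(315,80,185,185)}.items():
    f=load(n+"0")["frame"][v:v+h_,u:u+w]; k=4 if n=="top" else 3
    cv2.imwrite(f"pics/crop_{n}0.png",cv2.resize(f,None,fx=k,fy=k,interpolation=cv2.INTER_CUBIC)[:,:,::-1])
E
```

```text
top red 1219 px [405. 126.] c [ 0.716  -0.4641] edges [0.1222 0.0919] ang -19.63433930352872 [[0.674, -0.4], [0.789, -0.441], [0.758, -0.528], [0.643, -0.487]]
top red 2104 px [398. 193.] c [ 0.5175 -0.4388] edges [0.16   0.1216] ang -13.595169526554685 [[0.453, -0.361], [0.609, -0.399], [0.581, -0.517], [0.426, -0.479]]
top red 1252 px [400. 267.] c [ 0.2987 -0.4373] edges [0.12   0.0928] ang -23.242074314751076 [[0.261, -0.371], [0.371, -0.418], [0.336, -0.504], [0.226, -0.456]]
top green 5390 px [302. 207.] c [ 0.4827 -0.1556] edges [0.1567 0.3575] ang -6.7736255768050055 [[0.426, 0.031], [0.582, 0.012], [0.539, -0.343], [0.384, -0.322]]
top yellow 292 px [193. 174.] c [0.5768 0.1616] edges [0.0077 0.3218] ang -86.27372883476134 [[0.737, 0.177], [0.738, 0.169], [0.417, 0.146], [0.416, 0.154]]
top yellow 152 px [340. 194.] c [ 0.5147 -0.2652] edges [0.0151 0.0877] ang -5.105256372134458 [[0.511, -0.221], [0.526, -0.222], [0.519, -0.31], [0.504, -0.308]]
top blue 984 px [335. 104.] c [ 0.7965 -0.2571] edges [0.0749 0.1606] ang -63.72165330144961 [[0.852, -0.189], [0.886, -0.256], [0
[... 1093 characters left out ...]
0.146], [0.414, 0.154], [0.736, 0.178], [0.737, 0.171]]
side yellow 197 px [182. 198.] c [ 0.5183 -0.2657] edges [0.0878 0.0175] ang 85.78288882312421 [[0.506, -0.309], [0.513, -0.222], [0.53, -0.222], [0.524, -0.309]]
side blue 2752 px [ 26. 118.] c [ 0.2028 -0.7176] edges [0.1741 0.1814] ang 82.48247856437266 [[0.101, -0.81], [0.123, -0.638], [0.304, -0.629], [0.283, -0.793]]
side blue 52 px [367. 197.] c [0.5735 0.2392] edges [0.0254 0.0267] ang 143.42427094011234 [[0.576, 0.221], [0.555, 0.236], [0.571, 0.258], [0.591, 0.242]]
side blue 1362 px [193. 302.] c [ 0.7959 -0.2567] edges [0.0777 0.1635] ang 111.15167852756056 [[0.736, -0.327], [0.708, -0.254], [0.857, -0.188], [0.882, -0.258]]
```

View pics/crop_top0.png

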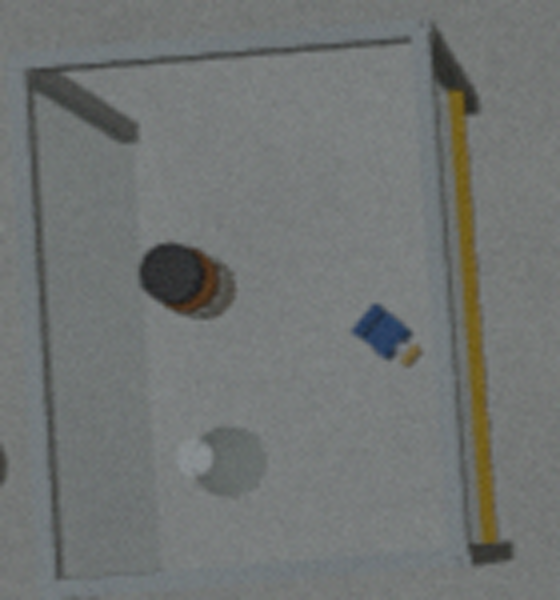

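View pics/crop_side0.png

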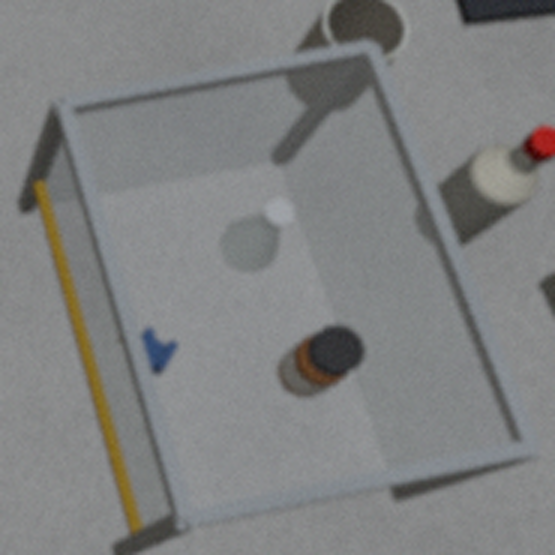

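Run:
```python
from h import *
np.set_printoptions(precision=4,suppress=True)
for n,(p,q,r) in {"top":((249,189),(248,213),(259,213)),"side":((283,197),(283,173),(267,173))}.items():
    c=load(n+"0");u0,u1,v0,v1=(235,290,180,225) if n=="top" else (255,295,165,207)
    h=hsv(c); m=np.zeros(h.shape[:2],bool); m[v0:v1,u0:u1]=((h[...,1]<75)&(h[...,2]>70))[v0:v1,u0:u1]
    # keep inside mat: fill
    g=((h[...,0]>55)&(h[...,0]<90)&(h[...,1]>80)).astype(np.uint8)
    hull=cv2.convexHull(np.argwhere(g[150:250,150:370])[:,::-1].astype(np.int32)+150); mm=np.zeros(m.shape,np.uint8)
    cs,_=cv2.findContours(g,cv2.RETR_EXTERNAL,cv2.CHAIN_APPROX_NONE); k=max(cs,key=cv2.contourArea); cv2.fillConvexPoly(mm,cv2.convexHull(k),1)
    m&=cv2.erode(mm,np.ones((5,5)))>0
    W=np.array([onz(c,(x,y),.009)[:2] for y,x in np.argwhere(m)])
    r=rect(m); print(n,m.sum(),"hook rect",[onz(c,b,.009)[:2].round(4).tolist() for b in cv2.boxPoints(r)], W.min(0),W.max(0))
ct,cs=load("top0"),load("side0")
for nm,a,b in [("jarbase",(75+205/4,95+295/4),(315+303/3,80+373/3)),("flaskbase",(75+232/4,95+465/4),(315+248/3,80+243/3))]:
    print(nm,onz(ct,a,0.002),onz(cs,b,0.002))
print("knob",[onz(ct,(75+410/4,95+353/4),z)[:2] for z in (.013,)])
for nm,a,b in [("roofcorner far",(75+425/4,95+33/4),(315+178/3,80+525/3)),("near front",(75+468/4,95+555/4),(315+63/3,80+103/3))]:
    print(nm,tri(ct,a,cs,b))
from workcell import kinematics
from scipy.spatial.transform import Rotation as R
def q(phi): return R.from_matrix(np.array([[np.sin(phi),0,np.cos(phi)],[-np.cos(phi),0,np.sin(phi)],[0,-1,0]])).as_quat()
for d in (-7,173): print(d,kinematics.solve_ik([.516,-.25,.15],q(np.radians(d))), kinematics.solve_ik([.48,0,.06],q(np.radians(d-8))))
```

```text
top 281 hook rect [[0.4613, 0.0153], [0.5444, 0.0082], [0.5333, -0.1188], [0.4503, -0.1113]] [ 0.4592 -0.118 ] [0.5433 0.0142]
side 347 hook rect [[0.4547, -0.0627], [0.4608, 0.0181], [0.5488, 0.0097], [0.5428, -0.0691]] [ 0.4578 -0.069 ] [0.5484 0.0153]
jarbase [0.6    0.3721 0.002 ] [0.6101 0.3761 0.002 ]
flaskbase [0.4714 0.3509 0.002 ] [0.4761 0.3566 0.002 ]
knob [array([0.5534, 0.2151])]
roofcorner far (array([0.7487, 0.1748, 0.1771]), np.float64(0.002369087989132277))
near front (array([0.4066, 0.1463, 0.2008]), np.float64(0.008812112686194739))
-7 [-0.4538  0.3389  1.8021 -0.      1.0005 -0.3316] [-0.0031  0.343   2.0615 -0.      0.7371  0.2587]
173 [-0.4538  0.3389  1.8021 -0.      1.0005  2.81  ] [-0.0031  0.343   2.0615 -0.      0.7371 -2.8829]
```

```bash
cat >> h.py <<'E'
from scipy.spatial.transform import Rotation as Rot
def q(phi): return Rot.from_matrix(np.array([[np.sin(phi),0,np.cos(phi)],[-np.cos(phi),0,np.sin(phi)],[0,-1,0]])).as_quat()
GX,GZ=.015,.024
def rodp(o,yaw,pt):  # rod frame -> world ; o=[x,y,z]
    c,s=np.cos(yaw),np.sin(yaw); return np.array([o[0]+c*pt[0]-s*pt[1],o[1]+s*pt[0]+c*pt[1],o[2]+pt[2]])
def tcp(o,yaw): return rodp(o,yaw,(GX,0,GZ)), q(yaw-np.pi/2)
def snap(n,tag):
    from workcell import vision
    c=vision.read_camera(n); np.savez(f"cam_{tag}.npz",**c); cv2.imwrite(f"pics/{tag}.png",c["frame"][:,:,::-1]); return c
E
python3 - <<'E'
from h import *
from workcell import bot,hand,get_obs
y=np.radians(84.9); p,o=tcp((.5165,-.2655,.002),y)
hand.move_gripper(.055,90)
bot.reach(p+[0,0,.09],o)
snap("wrist","wrist1")
bot.servo_line(p,velocity=.12)
hand.move_gripper(0,90)
s=get_obs();print(s["time_s"],s["position"],p,s["gripper_width"],s["wrist_force"])
bot.servo_line(p+[0,0,.034],velocity=.1)
s=get_obs();print(s["time_s"],s["gripper_width"],s["wrist_force"],s["ft_torque"])
snap("top","top2");snap("side","side2")
E
```

```text
3.9083 [ 0.51785634 -0.25057745  0.02607599] [ 0.51783341 -0.25055938  0.026     ] 0.00010348177009128856 [ 0.10173976 -0.66831452 -1.40664115]
4.4 1.7760180457139438e-05 [-0.080032    1.051581   -0.59660749] [-0.01951013  0.06724073  0.02123388]
```

View pics/top2.png

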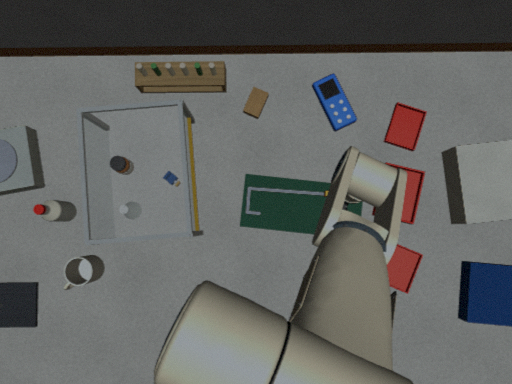

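View pics/side2.png

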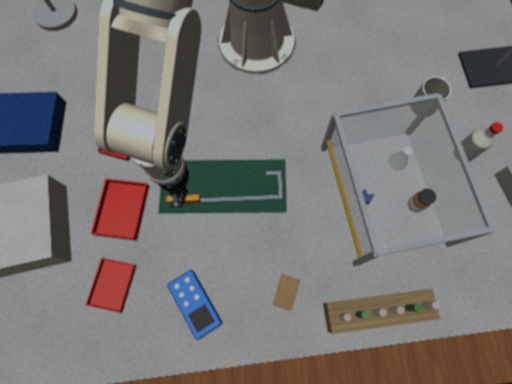

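Run:
```python
from h import *
from workcell import bot,hand,get_obs
snap("wrist","wrist2")
a=cv2.imread("pics/wrist1.png");b=cv2.imread("pics/wrist2.png")
s=cv2.imread("pics/side2.png")[150:230,140:240]
cv2.imwrite("pics/cmp2.png",cv2.resize(np.vstack([np.hstack([a,b])]),(800,300)))
cv2.imwrite("pics/s2.png",cv2.resize(s,None,fx=6,fy=6,interpolation=cv2.INTER_CUBIC))
```

```text
(no output)
```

View pics/cmp2.png

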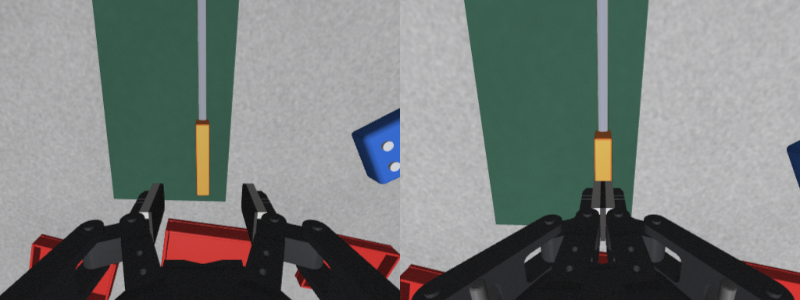

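View pics/s2.png

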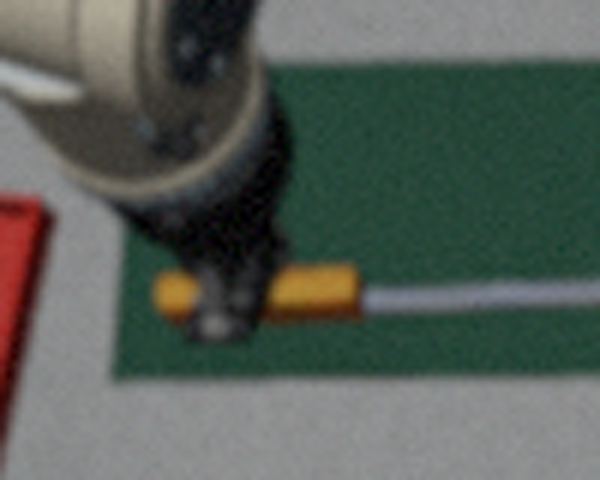

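Run:
```python
from h import *
from workcell import bot,hand,get_obs
s=get_obs();print(bot.tcp_to_tips,s["position"],s["gripper_width"],Rot.from_quat(s["orientation"]).as_matrix().round(3).tolist(),s["time_s"])
y=np.radians(84.9);O=(.5165,-.2655,.002)
for n in ("wrist1","wrist2"):
    c=load(n); print(n,[proj(c,rodp(O,y,p)).round(0).tolist() for p in ((45,-8,36),(45,8,36),(-45,-8,36),(-45,8,36)) for p in [np.array(p)/1000]], "tcp",proj(c,s["position"]),"tips",proj(c,s["position"]-[0,0,.017]))
a=cv2.imread("pics/wrist2.png")[150:384,170:350];cv2.imwrite("pics/w2z.png",cv2.resize(a,None,fx=2.5,fy=2.5))
```

```text
0.017 [ 0.51736666 -0.25032967  0.05937994] 3.0246923601027694e-05 [[-0.089, -0.001, 0.996], [-0.996, 0.0, -0.089], [-0.0, -1.0, -0.001]] 4.55
wrist1 [[269.0, 158.0], [251.0, 158.0], [268.0, 250.0], [252.0, 250.0]] tcp [259.54114712 198.2864625 ] tips [259.52494434 191.90529992]
wrist2 [[273.0, 176.0], [249.0, 176.0], [271.0, 288.0], [250.0, 288.0]] tcp [260.20827308 229.43015085] tips [260.15973194 218.75312022]
```

View pics/w2z.png

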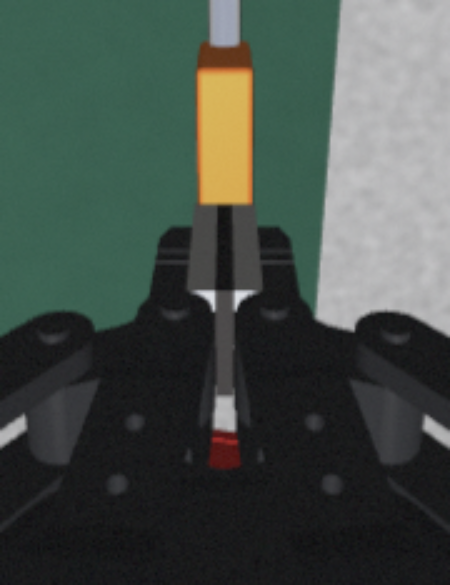

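Run:
```python
from h import *
from workcell import bot,hand,get_obs
y=np.radians(84.9); p,o=tcp((.5165,-.2655,.002),y)
hand.move_gripper(.045,60)
bot.servo_line(p-[0,0,.002],velocity=.1)
snap("wrist","wrist3")
hand.move_gripper(.010,60)
s=get_obs();print(s["time_s"],s["position"],p,s["gripper_width"],s["wrist_force"])
snap("wrist","wrist4")
a=cv2.imread("pics/wrist3.png");b=cv2.imread("pics/wrist4.png")
cv2.imwrite("pics/cmp3.png",cv2.resize(np.hstack([a,b])[120:],(800,206)))
cv2.imwrite("pics/cmp3.png",np.hstack([a[120:,60:460],b[120:,60:460]]))
```

```text
6.0417 [ 0.51792399 -0.25063045  0.02421834] [ 0.51783341 -0.25055938  0.026     ] 0.009894947092433524 [ 0.2705824  -0.67787425  0.29658045]
```

View pics/cmp3.png

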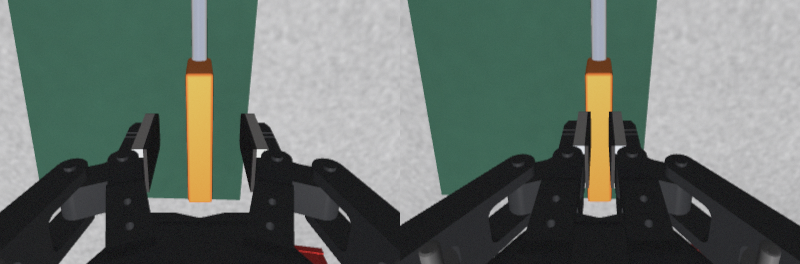

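Run:
```python
from h import *
np.set_printoptions(precision=4,suppress=True)
from workcell import get_obs
c=load("wrist3");V=c["view"];R,t=V[:3,:3],V[:3,3];print("cam",-R.T@t)
print("TCP cam",R@np.array([.5179,-.2506,.0242])+t)
z=281.5*.045/82
for u in (218,300):
    d=np.linalg.solve(c["intrinsics"],[u,232,1])*z; print("tip",R.T@(d-t))
snap("side","side4");snap("top","top4")
s=cv2.imread("pics/side4.png")[150:230,140:240]
cv2.imwrite("pics/s4.png",cv2.resize(s,None,fx=6,fy=6,interpolation=cv2.INTER_CUBIC))
```

```text
cam [ 0.5242 -0.1719  0.1874]
TCP cam [0.0008 0.0249 0.1796]
tip [ 0.4954 -0.2386  0.0474]
tip [ 0.5402 -0.2425  0.0473]
```

View pics/s4.png

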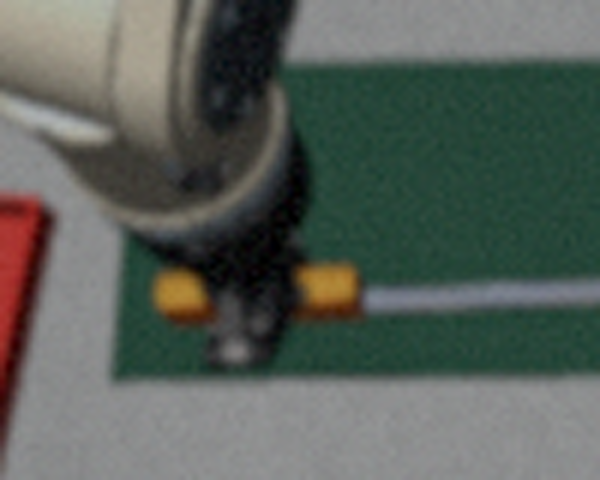

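View pics/wrist3.png

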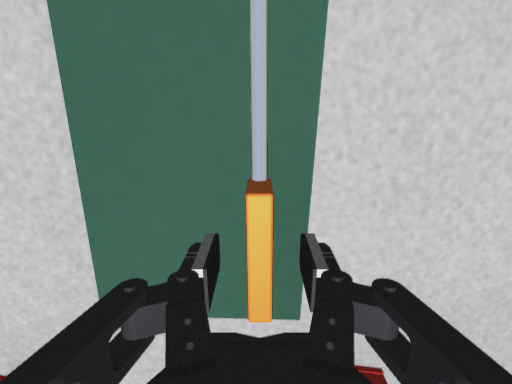

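Run:
```python
from h import *
from workcell import bot,hand,get_obs
hand.move_gripper(.045,60)
p=np.array([.5178,-.2506,.024])
for z in (.010,.0,-.006):
    bot.servo_line([p[0],p[1],z],velocity=.08)
    s=get_obs();print(z,s["time_s"],s["position"],s["wrist_force"])
    if abs(s["wrist_force"][2])>6: break
hand.move_gripper(0.008,60)
s=get_obs();print(s["time_s"],s["position"],s["gripper_width"],s["wrist_force"])
snap("wrist","wrist5");snap("side","side5")
```

```text
0.01 6.95 [ 0.51709427 -0.25024699  0.00905355] [0.58658075 0.24902495 0.03728943]
0.0 7.225 [ 0.51731824 -0.25035758 -0.00066418] [ 0.88823772 -0.27769678  0.1776433 ]
-0.006 7.475 [ 0.51755852 -0.25047485 -0.00634055] [ 0.6352221   0.42455451 -0.2103165 ]
7.85 [ 0.51806256 -0.25071487 -0.00568473] 0.014617543141600678 [-0.5293671  -0.44203293  2.08819842]
```

View pics/wrist5.png

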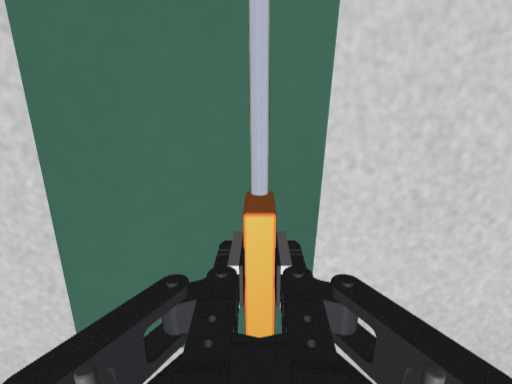

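```bash
sed -i 's/^GX,GZ=.*/GX,GZ=.015,-.014/' h.py
python3 - <<'E'
from h import *
from workcell import bot,hand,get_obs
y=np.radians(84.9); p,o=tcp((.5165,-.2655,.002),y)
hand.move_gripper(.04,100)
bot.servo_line(p,velocity=.05)
s=get_obs();print(s["time_s"],s["position"],s["wrist_force"])
hand.move_gripper(0,100)
s=get_obs();print(s["time_s"],s["position"],s["gripper_width"],s["wrist_force"])
bot.servo_line(p+[0,0,.035],velocity=.1)
s=get_obs();print(s["time_s"],s["position"],s["gripper_width"],s["wrist_force"],s["ft_torque"])
snap("top","top6");snap("side","side6");snap("wrist","wrist6")
E
```

```text
8.5833 [ 0.51740763 -0.25035645 -0.01253944] [-0.45538098  0.17158472 -0.05276852]
8.925 [ 0.51793532 -0.25060076 -0.01181531] 0.014728655205934152 [0.10847891 0.1825997  2.51287561]
9.425 [ 0.51792424 -0.25060538  0.02320268] 0.01469844526679008 [-0.0313195   0.81654622 -1.36102169] [-0.03081033  0.00635835  0.04025885]
```

View pics/top6.png

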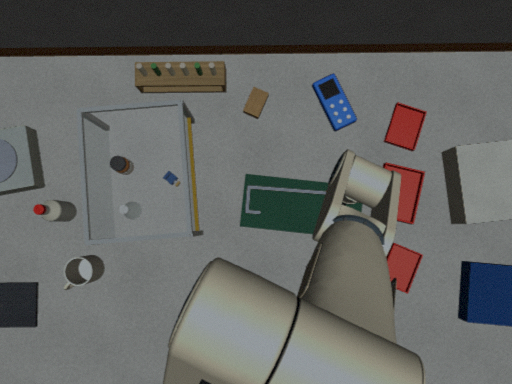

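View pics/side6.png

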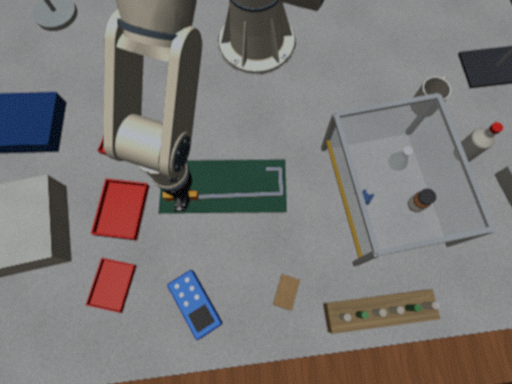

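View pics/wrist6.png

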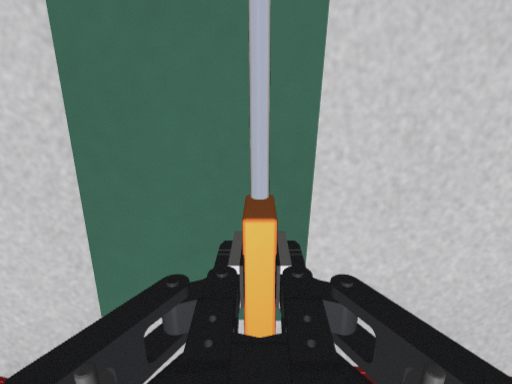

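```bash
cat >> h.py <<'E'
def hookmask(c,box):
    u0,u1,v0,v1=box; h=hsv(c); m=np.zeros(h.shape[:2],bool)
    m[v0:v1,u0:u1]=((h[...,1]<75)&(h[...,2]>70))[v0:v1,u0:u1]
    g=((h[...,0]>55)&(h[...,0]<90)&(h[...,1]>80)).astype(np.uint8)
    cs,_=cv2.findContours(g,cv2.RETR_EXTERNAL,cv2.CHAIN_APPROX_NONE); mm=np.zeros(m.shape,np.uint8)
    cv2.fillConvexPoly(mm,cv2.convexHull(max(cs,key=cv2.contourArea)),1)
    return m&(cv2.erode(mm,np.ones((5,5)))>0)
E
python3 - <<'E'
from h import *
np.set_printoptions(precision=4,suppress=True)
for k in "06":
    ct,cs=load("top"+k),load("side"+k)
    mt,ms=hookmask(ct,(235,275,180,225)),hookmask(cs,(262,292,165,207))
    bt=cv2.boxPoints(rect(mt));bs=cv2.boxPoints(rect(ms))
    # outer corner: top: min(u) & min(v); side: max u, max v
    f=lambda b,su,sv:b[np.argmin(su*b[:,0]+sv*b[:,1])]
    print(k,"corner",tri(ct,f(bt,1,1),cs,f(bs,-1,-1)),"J outer",tri(ct,f(bt,1,-1),cs,f(bs,-1,1)))
    print(bt.tolist(),bs.tolist())
o=rodp((.5165,-.2655,.002),np.radians(84.9),(.275,-.005,.005));print("expected",o)
E
```

```text
0 corner (array([ 0.5456,  0.0094, -0.003 ]), np.float64(0.0015187826483659013)) J outer (array([0.4618, 0.0186, 0.0061]), np.float64(0.006424653754760485))
[[244.6588134765625, 213.43528747558594], [246.79412841796875, 185.6764678955078], [274.2470703125, 187.78822326660156], [272.11175537109375, 215.5470428466797]] [[262.0, 170.0], [283.0, 170.0], [283.0, 199.0], [262.0, 199.0]]
6 corner (array([0.5467, 0.0084, 0.0309]), np.float64(0.0001094281451354392)) J outer (array([0.4633, 0.0175, 0.0417]), np.float64(0.0047842502676987446))
[[244.26466369628906, 212.55882263183594], [246.44703674316406, 184.18824768066406], [274.2823486328125, 186.3294219970703], [272.0999755859375, 214.6999969482422]] [[262.0, 166.0], [283.0, 166.0], [283.0, 196.0], [262.0, 196.0]]
expected [0.5459 0.008  0.007 ]
```

Run:
```python
from h import *
from workcell import bot,hand,get_obs
y=np.radians(75.);u=np.array([np.cos(y),np.sin(y),0])
B=np.array([.5725,.2385]); r=rodp((0,0,0),y,(.235,.035,0))
Ot=np.array([B[0]-r[0],B[1]-r[1],.039])
p,o=tcp(Ot-.16*u,y); bot.servo_line(p,o,velocity=.15)
p,o=tcp(Ot,y); bot.servo_line(p,velocity=.1)
s=get_obs();print(s["time_s"],s["position"],p,s["gripper_width"],s["wrist_force"])
snap("top","top7");snap("side","side7")
a=cv2.imread("pics/top7.png")[95:245,75:300];cv2.imwrite("pics/top7z.png",cv2.resize(a,None,fx=3.5,fy=3.5,interpolation=cv2.INTER_CUBIC))
a=cv2.imread("pics/side7.png")[80:265,240:500];cv2.imwrite("pics/side7z.png",cv2.resize(a,None,fx=3,fy=3,interpolation=cv2.INTER_CUBIC))
```

```text
12.2333 [0.54921926 0.01648145 0.02496908] [0.54936721 0.01693765 0.025     ] 0.014700774932200669 [-0.57476789 -0.62243724 -0.89698637]
```

View pics/top7z.png

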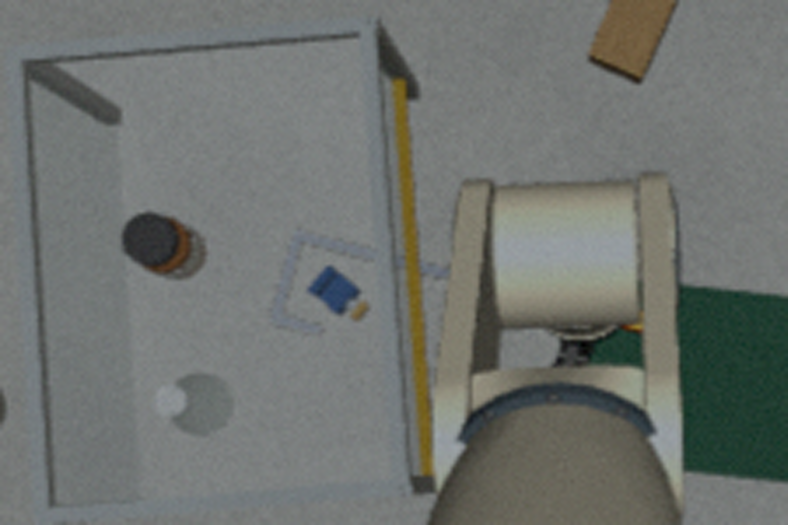

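View pics/side7z.png

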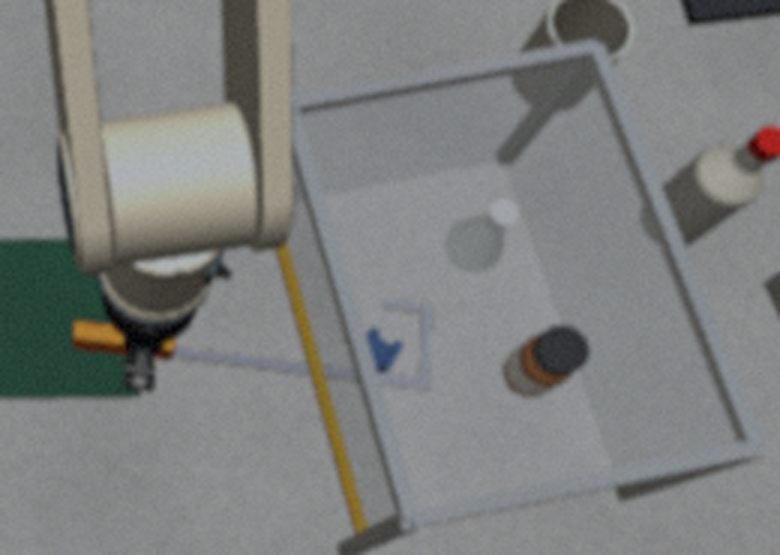

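Run:
```python
from h import *
from workcell import bot,hand,get_obs
y=np.radians(75.);u=np.array([np.cos(y),np.sin(y),0])
B=np.array([.5725,.2385]); r=rodp((0,0,0),y,(.235,.035,0))
Ot=np.array([B[0]-r[0],B[1]-r[1],.0045])
p,o=tcp(Ot,y); bot.servo_line(p,velocity=.06)
s=get_obs();print(s["time_s"],s["position"],p,s["gripper_width"],s["wrist_force"],s["ft_torque"])
bot.servo_line(p-.05*u,velocity=.06)
s=get_obs();print(s["time_s"],s["position"],s["gripper_width"],s["wrist_force"],s["ft_torque"])
snap("top","top8")
a=cv2.imread("pics/top8.png")[95:245,75:300];cv2.imwrite("pics/top8z.png",cv2.resize(a,None,fx=3.5,fy=3.5,interpolation=cv2.INTER_CUBIC))
```

```text
13.0583 [ 0.54940469  0.01698224 -0.00961094] [ 0.54936721  0.01693765 -0.0095    ] 0.014425914735285266 [-0.1272695   1.26567558 -2.27916351] [-0.01020833 -0.00793398  0.00268075]
14.0417 [ 0.5364758  -0.031287   -0.00951762] 0.013901960528353985 [-0.64611545  0.56943404 -2.19868209] [-0.004312   -0.01817514  0.00602002]
```

View pics/top8z.png

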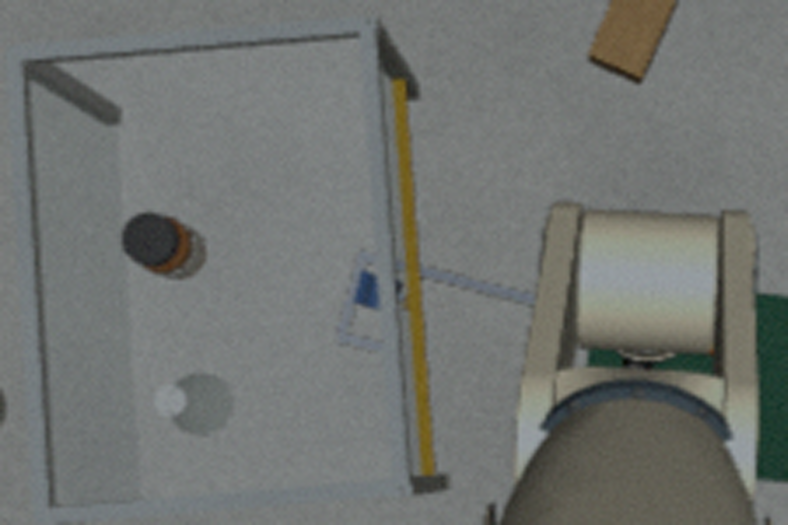

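Run:
```python
from h import *
from workcell import bot,hand,get_obs
y=np.radians(75.);u=np.array([np.cos(y),np.sin(y),0])
B=np.array([.5725,.2385]); r=rodp((0,0,0),y,(.235,.035,0))
Ot=np.array([B[0]-r[0],B[1]-r[1],.0045])
p,o=tcp(Ot,y)
bot.servo_line(p-.182*u,velocity=.08)
s=get_obs();print(s["time_s"],s["position"],s["gripper_width"],s["wrist_force"],s["ft_torque"])
snap("top","top9");snap("side","side9")
a=cv2.imread("pics/top9.png")[95:245,75:300];cv2.imwrite("pics/top9z.png",cv2.resize(a,None,fx=3.5,fy=3.5,interpolation=cv2.INTER_CUBIC))
```

```text
15.8917 [ 0.50233168 -0.15856362 -0.00950862] 0.014811522502493254 [-0.06777138 -0.9678242  -1.52047377] [-0.06340106 -0.00391859  0.03704638]
```

View pics/top9z.png

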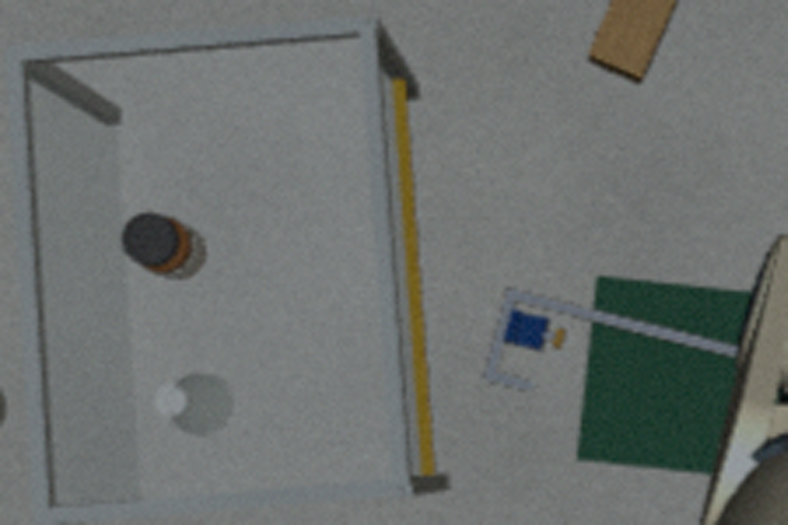

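View pics/side9.png

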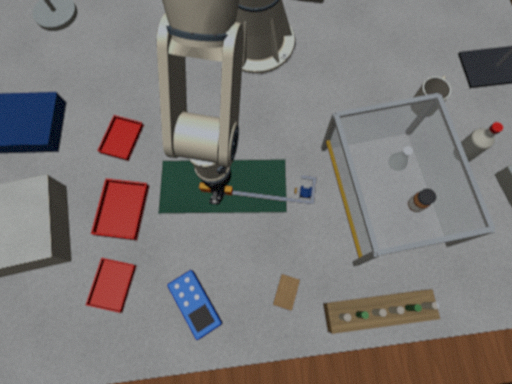

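Run:
```python
from h import *
from workcell import bot,hand,get_obs
y=np.radians(75.);u=np.array([np.cos(y),np.sin(y),0])
p=get_obs()["position"].copy(); p[2]=-.0095
bot.servo_line(p+.006*u,velocity=.05)
bot.servo_line(p+.006*u+[0,0,.05],velocity=.1)
ym=np.radians(83.3); r=rodp((0,0,0),ym,(.115,.0345,0)); O=np.array([.4838-r[0],-.156-r[1],.0])
print("rod O",O)
t,o=tcp(O,ym)
bot.servo_line(t+[0,0,.045],o,velocity=.12)
snap("top","top10")
bot.servo_line(t+[0,0,.0035],velocity=.08)
s=get_obs();print(s["time_s"],s["position"],t,s["gripper_width"],s["wrist_force"])
hand.move_gripper(.045,60)
bot.servo_line(t+[0,0,.16],velocity=.2)
s=get_obs();print(s["time_s"],s["wrist_force"])
snap("top","top11");snap("side","side11");snap("wrist","wrist11")
```

```text
rod O [ 0.50464725 -0.27423977  0.        ]
18.675 [ 0.50600594 -0.25912214 -0.01136484] [ 0.50639731 -0.25934221 -0.014     ] 0.014430443325431563 [ 0.24960423 -0.6906304  -1.04021225]
20.0083 [-1.23922193  0.13131569 -0.41229698]
```

View pics/top11.png

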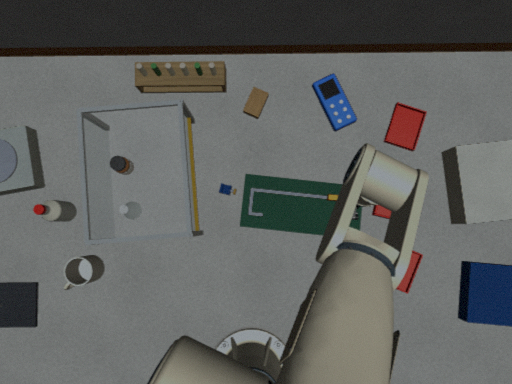

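View pics/side11.png

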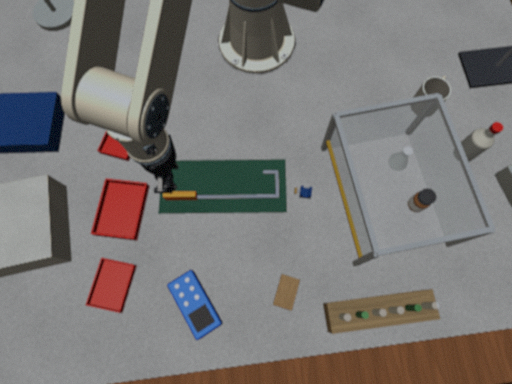

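View pics/wrist11.png

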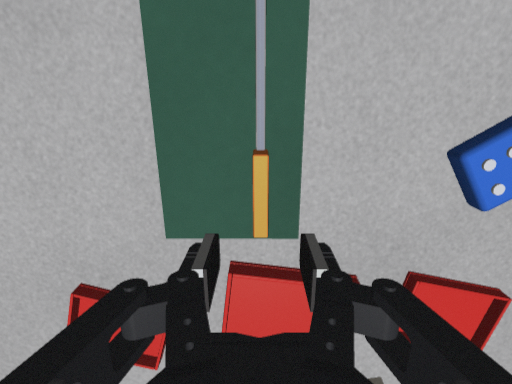

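Run:
```python
from h import *
np.set_printoptions(precision=4,suppress=True)
c=load("wrist11")
print("rear top",onz(c,(261,237),.038),"mat edge",onz(c,(261,239),.002),"front",onz(c,(261,152),.038), "mat side near front",onz(c,(303,152),.002))
ct,cs=load("top11"),load("side11")
for n,c,box in (("top",ct,(243,275,180,222)),("side",cs,(255,292,165,207))):
    m=hookmask(c,box); print(n,[onz(c,b,.009)[:2].round(4).tolist() for b in cv2.boxPoints(rect(m))])
    h=hsv(c);H,S,V=cv2.split(h)
    for b,s,ce in blobs((H>100)&(H<125)&(S>110)&(V>40),15):
        if s[4]<300:
            r=rect(b);P=np.array([onz(c,p,.016)[:2] for p in cv2.boxPoints(r)]);print(n,"clamp",P.mean(0),P.tolist())
    for b,s,ce in blobs((H>12)&(H<30)&(S>110)&(V>90),2):
        print(n,"brass?",s[4],ce,onz(c,ce,.013)[:2])
```

```text
rear top [ 0.4994 -0.3186  0.038 ] mat edge [ 0.4971 -0.3396  0.002 ] front [ 0.5098 -0.2281  0.038 ] mat side near front [ 0.5548 -0.2398  0.002 ]
top [[0.4585, 0.0081], [0.5409, -0.0018], [0.5321, -0.0743], [0.4497, -0.0642]]
top clamp [0.535  0.0736] [[0.5265443594291612, 0.09143610191630634], [0.5511004575725351, 0.08518106845726156], [0.5434124085844032, 0.05576609707513394], [0.5188728159379801, 0.062049080291310774]]
top brass? 236 [255.7458 101.6568] [ 0.7982 -0.021 ]
top brass? 363 [192.6529 173.7658] [0.5814 0.1698]
top brass? 9 [234.2222 190.7778] [0.5291 0.0457]
top brass? 50 [332.38 196.8 ] [ 0.5081 -0.2468]
side [[0.45, -0.0579], [0.4589, 0.0105], [0.5448, -0.0016], [0.5361, -0.0683]]
side clamp [0.5375 0.0739] [[0.5228312863158018, 0.0635475364214633], [0.5260716058465162, 0.08856877592005263], [0.5520579103003329, 0.08420633587408477], [0.5488484136602523, 0.059382045010311385]]
side brass? 411 [343.8783 198.8759] [0.5715 0.1767]
side brass? 3 [295. 190.] [0.5285 0.0459]
side brass? 212 [179.6085 194.1981] [ 0.4992 -0.2767]
side brass? 26 [418.1154 202.2692] [0.6075 0
[... 12332 characters left out ...]

side brass? 2 [153.  382.5] [ 0.9647 -0.3671]
side brass? 4 [162.75 382.75] [ 0.9681 -0.3438]
side brass? 2 [189.5 383. ] [ 0.9767 -0.2799]
side brass? 3 [220. 383.] [ 0.9858 -0.2071]
side brass? 2 [241.5 382. ] [ 0.9901 -0.1556]
side brass? 4 [281.5  382.75] [ 1.0037 -0.0605]
side brass? 4 [287.75 382.5 ] [ 1.005  -0.0455]
side brass? 4 [302.   382.75] [ 1.0098 -0.0117]
side brass? 7 [324.4286 382.5714] [1.0161 0.0417]
side brass? 3 [355.     382.6667] [1.0255 0.1143]
side brass? 3 [404.6667 382.6667] [1.0402 0.2321]
side brass? 2 [415.5 383. ] [1.0442 0.2575]
side brass? 2 [426.5 383. ] [1.0474 0.2836]
side brass? 2 [429.5 382.5] [1.0473 0.291 ]
side brass? 2 [497.5 382.5] [1.0674 0.4517]
```

Run:
```python
from h import *
np.set_printoptions(precision=4,suppress=True)
from workcell import bot,hand,get_obs
phi=np.radians(-14.5)
hand.move_gripper(.06,60)
bot.servo_line([.5362,.0738,.10],q(phi),velocity=.2)
c=snap("wrist","wrist12"); h=hsv(c);H,S,V=cv2.split(h)
for b,s,ce in blobs((H>100)&(H<125)&(S>110)&(V>40),200):
    r=rect(b);P=np.array([onz(c,p,.026)[:2] for p in cv2.boxPoints(r)]);print(s,"clamp",P.mean(0),P.tolist())
print(proj(c,(.5362,.0738,.026)),get_obs()["time_s"])
```

```text
[ 245  170   31   40 1180] clamp [0.5368 0.0759] [[0.5287884726726184, 0.0967156879420974], [0.5539601643933617, 0.09020324300468216], [0.5454737131205165, 0.05492123150561713], [0.5191492448477707, 0.061732243311247534]]
[259.8879 192.2803] 22.35
```

View pics/wrist12.png

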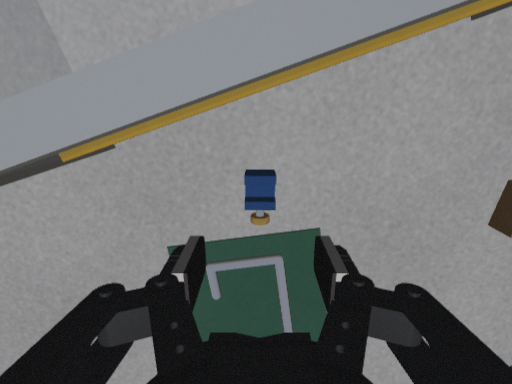

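Run:
```python
from h import *
np.set_printoptions(precision=4,suppress=True)
from workcell import bot,hand,get_obs
phi=np.radians(165.5)
hand.move_gripper(.055,60)
bot.reach([.5365,.0745,.10],q(phi))
print(get_obs()["joint_pos"])
bot.servo_line([.5365,.0745,.02],velocity=.12)
bot.servo_line([.5365,.0745,-.0115],velocity=.06)
s=get_obs();print(s["time_s"],s["position"],s["wrist_force"])
hand.move_gripper(0,60)
s=get_obs();print(s["time_s"],s["position"],s["gripper_width"],s["wrist_force"])
bot.servo_line([.5365,.0745,.05],velocity=.1)
s=get_obs();print(s["time_s"],s["position"],s["gripper_width"],s["wrist_force"])
snap("wrist","wrist13");snap("side","side13")
```

```text
[ 0.1352  0.3598  1.9076  0.      0.8742 -2.7528]
26.7167 [ 0.5364  0.0745 -0.0117] [-0.1942 -0.1224 -0.5167]
27.0833 [ 0.5369  0.0745 -0.0109] 0.02595501810766038 [-0.8185  0.0687  5.4681]
27.85 [0.5361 0.0745 0.0497] 0.026245209563045598 [-0.2968  0.5161 -1.6914]
```

View pics/wrist13.png

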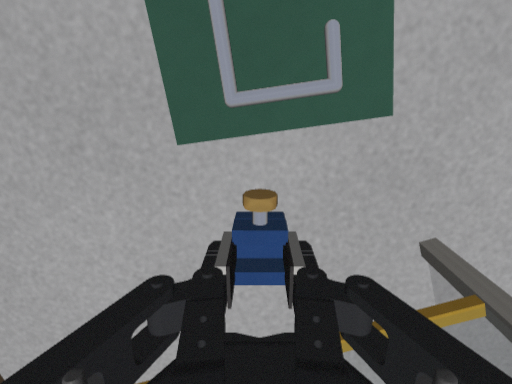

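View pics/side13.png

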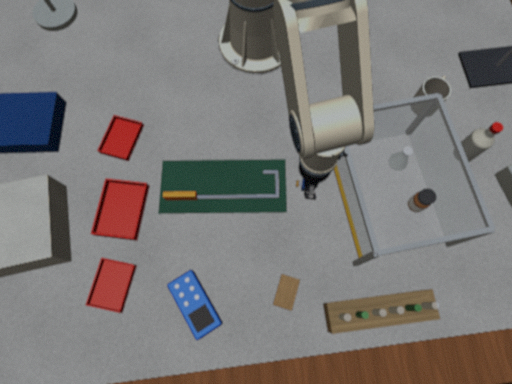

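Run:
```python
from h import *
np.set_printoptions(precision=4,suppress=True)
from workcell import bot,hand,get_obs
bot.servo_line([.53,-.03,.13],velocity=.15)
bot.reach([.518,-.446,.11],q(np.radians(-12.8)))
s=get_obs();print(s["time_s"],s["position"],s["gripper_width"],s["joint_pos"])
snap("wrist","wrist14");snap("side","side14")
```

```text
31.0833 [ 0.5182 -0.4454  0.1099] 0.02607451391936612 [-0.7122  0.5402  1.5791  0.0002  1.0226 -0.4903]
```

View pics/wrist14.png

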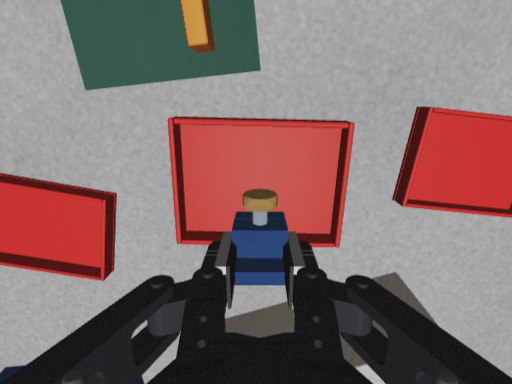

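View pics/side14.png

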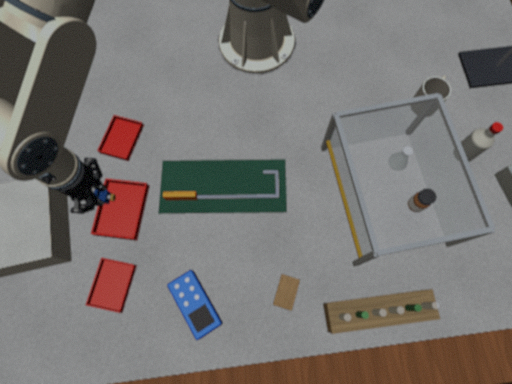

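Run:
```python
from h import *
np.set_printoptions(precision=4,suppress=True)
from workcell import bot,hand,get_obs
bot.servo_line([.518,-.446,.03],velocity=.12)
bot.servo_line([.518,-.446,-.0045],velocity=.05)
s=get_obs();print(s["time_s"],s["position"],s["gripper_width"],s["wrist_force"])
hand.move_gripper(.05,60)
bot.servo_line([.518,-.446,.14],velocity=.12)
bot.servo_line([.42,-.36,.22],velocity=.2)
s=get_obs();print(s["time_s"],s["position"],s["wrist_force"])
snap("wrist","wrist15");snap("side","side15");snap("top","top15")
```

```text
32.8417 [ 0.5181 -0.4461 -0.0044] 0.02625693475230607 [-0.2495 -0.2748 -0.2896]
35.475 [ 0.4204 -0.3603  0.2196] [ 0.7337 -0.0738 -0.9679]
```

View pics/wrist15.png

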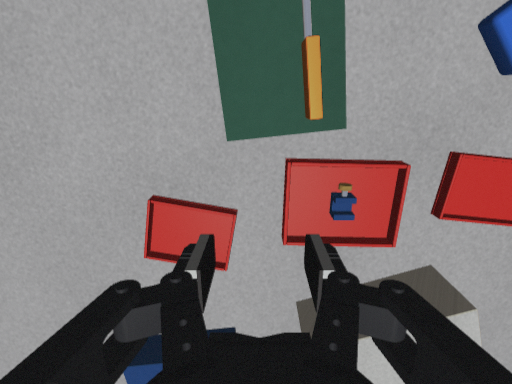

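View pics/side15.png

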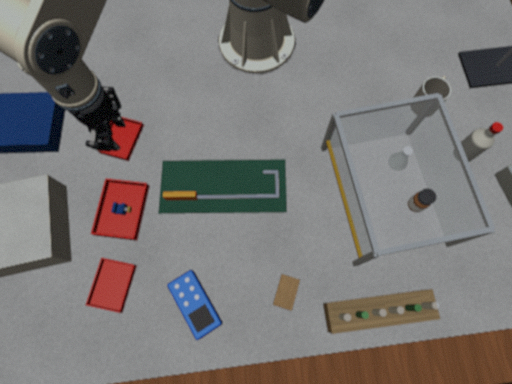

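View pics/top15.png

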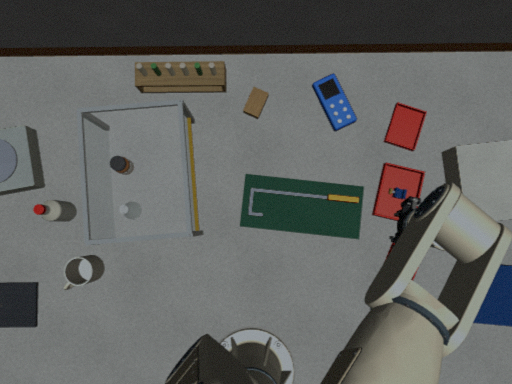

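Run:
```python
from workcell import hand_in,get_obs
print(get_obs()["time_s"]); hand_in()
```

```text
35.625
the job is handed in; nothing more can be done
```

The clamp is out of the guard and in the largest red tray, the rod is back on its mat, and the job is handed in at 35.6 s of the 64 s allowed.

**What I did:**
- I lifted the hooked rod over the clamp through the slot, lowered the J around it and drew it about 18 cm, onto the open bench in front.
- I then laid the rod on its green mat, and only after that gripped the clamp and set it down in the tray.

**Last checks:**
- **Clamp:** the final pictures from all three cameras show it standing upright near the middle of the tray.
- **Rod:** it is flat on the mat. The handle end measured about 20 mm inside the mat edge and the hook end about 15–20 mm.
- **Flask and jar:** they are at the same pixel positions as at the start.
- **Robot:** the gripper is open, up and clear of everything.

**What failed or disagreed:**
- **First grip missed:** the gripper closed above the rod handle. By the wrist camera the real fingertips stood about 30–40 mm farther back than the stated tool frame implies. I found the right height by lowering in steps and used that from then on.
- **Clamp grasp:** the fingertips pressed the bench with about 5 N as they closed on the clamp. Otherwise the wrist readings I took after moves were at most about 3 N.

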